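# Stack the pearl disc and shut the keeper bar

## Robot

A 6-joint arm with a two-finger parallel gripper is mounted at the origin on the work surface. World frame = base frame: x ahead of the robot, y to its left, z up, the work surface at z = 0. Lengths are in m, angles in rad, forces in N, time in s.
With the tool pointing down it reaches from about 0.375 to 0.9 m from the base axis. Payload 3.1 kg.
Tool frame: the origin (TCP) lies midway between the tips of the shut fingers; the grasp point (between the pads) lies 19 mm behind it (manip.pinch_z is the distance from the TCP to the grasp point, in m); z points along the fingers, y is the line along which they close (so a half turn about z gives the same grasp; the last joint's range is limited). The gripper opens to 85 mm and grips with 20 to 120 N. Pads are 22 mm wide; open, the fingers measure 114 mm over their backs; the gripper's body (76 mm by 85 mm) begins 54 mm behind the grasp point. The pads swing forward as they close: fully open they stand 13 mm farther back than shut.
Start: joints at [-1.317, 0.527, 1.433, -0, 1.181, -0.178], TCP at [0.262, -0.568, 0.231] pointing down, gripper open.
Joint ranges: [-3.08, 3.08], [-0.75, 2.2], [0.22, 2.44], [-1.43, 4.57], [0, 2.65], [-2.85, 2.85]. Speed limits (rad/s): [2.79, 2.79, 3.14, 3.14, 3.14, 3.14].

## Interface

Orientations are given as a unit quaternion [x, y, z, w].
In Python, from station import manip, viewer, ticket gives the robot as it stands.
- The arm moves only by the shell command python3 -m creep 'ROWS' [FORCE]. ROWS is JSON, a list of rows, each an object with "slide": the shift along the tool's x, y, z in cm, a list of three; "angular": the turn, a rotation vector about the tool's x, y, z in rad, a list of three; "claw": the opening, from -1 (shut) to 1 (fully open). A call has 1 to 10 rows; each row shifts and turns the commanded pose from where the row before left it, along the tool's axes as they then stand; what a row does not reach is not made up. A row lasts 1/12 s, in which the tool goes at most 41.7 mm and 7.16 degrees, less where a joint would pass 70% of its speed; a pose out of reach is approached as far as the arm can. A call with a gripper value outside its range is refused whole. The fingers move at their own pace and stop on an object; FORCE is the grip in N (left out, the last holds). Time passes only in rows, so rows that do not move let the fingers close. It gives the time, the measured TCP pose, the force, the opening and the grip force at its end, in the units of the state.
- manip.sense(): the state, without advancing time (a new reading comes with each control period).
- viewer.snapshot(name): name is "side" or "top"; returns the picture (400x640x3 uint8, blue, green, red); there is no depth.
- viewer.calibration(name): a dict with "fov_y" (degrees; the focal length in pixels is half the picture's height over the tangent of half this angle, whatever the lens; pixels are square), "cx", "cy" (the principal point, pixels), "T" (4x4, takes a point from camera to world coordinates). Camera axes: x right, y up, looking along -z (the intrinsics and any distortion apply to the point x, -y, -z); pixel columns grow to the right and rows downward; lengths in m; the calibration is good to about 2 mm. A picture is of the moment at which its call begins. calibration takes no time and is no camera call.
- ticket.sign_off(): hands the job in; it is judged then, once.
The state is a dict: "t": time; "q": joint angles; "qd": joint speeds; "tau": joint torques, N m; "tcp_pos": TCP position; "tool_rot": TCP orientation; "force": force on the tool from outside, world axes, zero at the start; "ft_torque": the same for the moment, N m; "finger_gap": opening from 0.0 (shut) to 1.0 (fully open); "gripper_force": force on a finger pad.
Only numpy, scipy, OpenCV 4.12 (cv2) and the standard library are available. Lean on these libraries where they do the work, as an engineer would, in place of code of your own. Each camera call takes 0.05 s, during which the arm holds its last target. There are 200 camera calls.

## Task

Lay the mother-of-pearl disc gently and flat on top of the black disc in the wooden clamping fixture, edges lined up, and let go of it. Then swing the yellow keeper bar over the stack until it clicks fully home past the spring bump in its catch. Leave the wooden and the blue disc where they are on the red pad.

Things in the scene. Friction and masses are not known exactly. Their poses are not given: they have to be found in the camera images.
- pearl_disc: the disc to lay: pearl-white with pale pink and green flakes on top, 62 mm across, 14 mm thick, about 90 g, loose, lying flat on the red pad in one of three places in a row; origin at the centre of its underside, z up
- wood_disc: pale wooden disc, 62 mm across, 14 mm thick, loose on the red pad, to be left alone; origin at the centre of its underside
- blue_disc: blue disc, 62 mm across, 14 mm thick, loose on the red pad, to be left alone; origin at the centre of its underside
- black_disc: black lacquered disc, 62 mm across, 16 mm thick, about 60 g, lying loose on the fixture's aluminium plate, its top 42 mm above the table; origin at the centre of its underside
- stock: flat red pad fixed to the table, 310 mm along its x, 100 mm along its y, 8 mm thick; the three discs stand in a row along its x, 95 mm apart; origin at the centre of its underside, on the table
- fixture: wooden clamping fixture fixed to the table: board 264 (its x) x 130 (its y) x 18 mm with a round aluminium plate 84 mm across, 8 mm thick, at its centre; steel hinge post 30 mm thick, 60 mm high over the table, at x = +100 mm; catch block at x = -95 mm, 40 mm high, with a sprung brass bump on top and a 70 mm high stop on its -y side; origin on the table under the plate's centre
- plate_centre (a point): centre of the aluminium plate's top face, 26 mm above the table
- hinge (a point): point on the keeper bar's vertical hinge axis at the height of the bar's underside, 61 mm above the table
- catch (a point): where the bar's end lies when shut, at the height of its underside, on the fixture's -x side, 195 mm from the hinge axis
- knob (a point): middle of the black knob that stands on the bar 155 mm from the hinge axis: 26 mm thick, from 86 to 115 mm above the table on a thinner neck (16 mm), this point 101 mm above the table; it moves with the bar
- keeper (a joint): yellow keeper bar's angle, rad: 0 = shut on its stop, lying along the fixture's x over the stack; grows as it swings open, level, to the fixture's +y side (to 1.7); stays where left. Bar 22 mm wide, reaching 208 mm from the hinge axis, 61 to 75 mm over the table (finished stack: 56). Its nib meets the bump at 0.08; 4 to 6 N at the knob push it over; below 0.04 the spring shuts it
Mind the look-alikes: they are no part of the job. What is meant by the pearl_disc is not turquoise, and is the smaller of those in its own colour.

How it is judged:
On the way, in this order (a step that is already met when the one before it is completed fails the run):
1. the pearl disc lies flat and centred on the black disc, let go, with the keeper bar still open (horizontal distance between pearl_disc and black_disc below 0.01 m and z of pearl_disc in the frame of fixture between 0.0385 and 0.0455 m and angle between pearl_disc's own z axis and vertical below 0.08 rad and horizontal distance between black_disc and plate_centre below 0.014 m and linear speed of pearl_disc below 0.02 m/s and contact force between the fingers and pearl_disc below 0.1 N and value of joint keeper above 0.5 rad), for 0.2 s.
2. the keeper bar is swung shut past its bump (value of joint keeper below 0.02 rad), for 0.2 s.
At the end, for the whole second after the job is handed in: The pearl disc lies flat (within 0.08 rad) on the black disc in the fixture, centres within 10 mm, underside 38.5 to 45.5 mm over the table, at rest and let go; the black disc is within 14 mm of the plate's centre; the keeper bar is shut past its bump (joint below 0.02 rad) (horizontal distance between pearl_disc and black_disc below 0.01 m and z of pearl_disc in the frame of fixture between 0.0385 and 0.0455 m and angle between pearl_disc's own z axis and vertical below 0.08 rad and horizontal distance between black_disc and plate_centre below 0.014 m and linear speed of pearl_disc below 0.02 m/s and contact force between the fingers and pearl_disc below 0.1 N and value of joint keeper below 0.02 rad); the robot touches nothing.
It fails at once if the wooden or the blue disc is moved by more than 20 mm (distance of any of wood_disc, blue_disc from where it was at the start of the episode above 0.02 m).
It fails at once if the pearl disc is dropped (falls free of the fingers at over 0.5 m/s, as from more than about 13 mm up) (contact force between the fingers and pearl_disc below 0.05 N and linear speed of pearl_disc above 0.5 m/s).
It fails at once if the pearl disc is slammed or pressed hard onto the black disc (over 40 N) (contact force between pearl_disc and black_disc above 40 N).
It also fails if it takes over 51 s, if anything falls off the work surface, if the arm or the gripper's body presses on something with over 40 N, if the wrist force passes 120 N, or if a joint passes its speed limit or range.

## Working session

There is one attempt and no reset: what is moved stays moved. The work goes in short steps, Python scripts to look and compute and a shell command to move; the robot and the scene stay as the last step left them, time stands still between calls to the robot, and variables do not carry over. Pictures are saved under pics/ and viewed, at most 10 in all, crops included, and the job is handed in when it is done.

```bash
mkdir -p pics; ls; python3 - <<'E'
from station import manip, viewer
import cv2
for n in("side","top"):
    cv2.imwrite(f"pics/{n}0.png",viewer.snapshot(n)); print(n,viewer.calibration(n))
print(manip.sense(), manip.pinch_z)
E
```

```text
pics
side {'fov_y': 52.581843051133795, 'cx': 320.57602115673666, 'cy': 205.61025234367023, 'T': array([[-0.86553993,  0.315434  , -0.38902701,  0.10513362],
       [-0.50069241, -0.52611482,  0.68739385,  0.4814271 ],
       [ 0.01215451,  0.7897497 ,  0.6133088 ,  0.6435695 ],
       [ 0.        ,  0.        ,  0.        ,  1.        ]])}
top {'fov_y': 53.2763678397761, 'cx': 316.6867261086515, 'cy': 198.50412430078757, 'T': array([[-0.00805182,  0.99382727, -0.11064598,  0.40237791],
       [-0.99985841, -0.00636653,  0.01557629, -0.16481282],
       [ 0.01477572,  0.11075573,  0.99373782,  0.90493798],
       [ 0.        ,  0.        ,  0.        ,  1.        ]])}
{'t': 0.1, 'q': array([-1.31748541e+00,  5.28395793e-01,  1.43376241e+00,  4.64963553e-05,
        1.18139928e+00, -1.78502516e-01]), 'qd': array([-0.00027974, -0.0009756 , -0.00313686, -0.00158703,  0.0008531 ,
        0.00112519]), 'tau': array([-5.09862602e-04, -4.43304598e+01, -1.78586465e+01, -3.12680950e-04,
        3.87610809e-03,  8.32542781e-06]), 'tcp_pos': array([ 0.26144951, -0.56698869,  0.23042133]), 'tool_rot': array([ 9.76783970e-01,  2.14224437e-01, -1.52538201e-05, -9.82531728e-04]), 'force': array([ 0.78250085, -0.66881484,  0.19285507]), 'ft_torque': array([-0.04959582, -0.02237871,  0.03503628]), 'gripper_force': 0.0, 'finger_gap': 0.9977755007180595} 0.0187
```

View pics/side0.png

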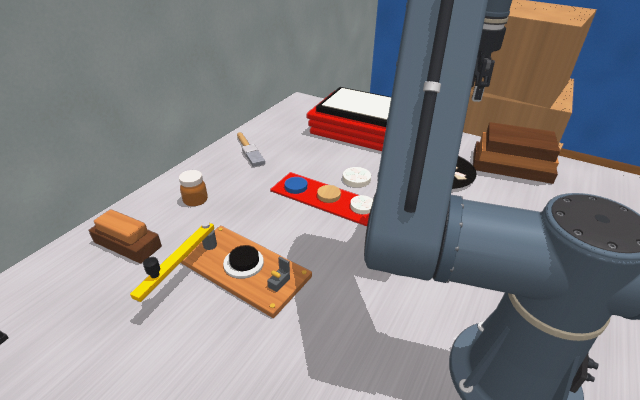

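View pics/top0.png

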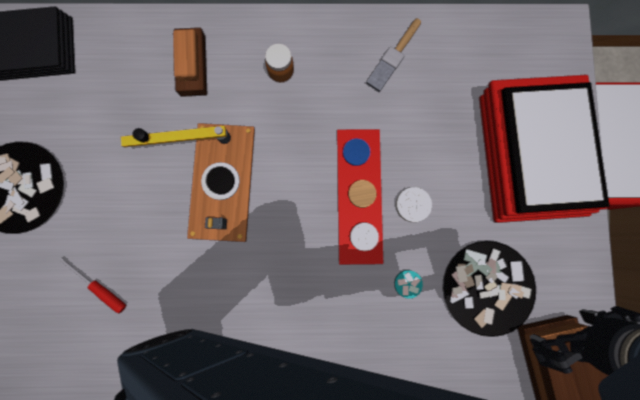

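Top view: the white disc on the pad is at (364,236), a larger white disc off the pad at (414,204), and a turquoise one at (408,284). The one on the pad fits: it is smaller and not turquoise. Black disc is at (220,181), knob (140,135), hinge (222,133), catch (215,223). I'll confirm in an enlarged crop.

```bash
python3 - <<'E'
import cv2, numpy as np
t=cv2.imread("pics/top0.png"); s=cv2.imread("pics/side0.png")
a=cv2.resize(t[110:310,110:450][:, :],None,fx=2.35,fy=2.35,interpolation=cv2.INTER_CUBIC)[:, :800]
cv2.imwrite("pics/ctop.png",a)
b=cv2.resize(s[150:330,120:400],None,fx=2.8,fy=2.8,interpolation=cv2.INTER_CUBIC)
cv2.imwrite("pics/cside.png",b)
E
```

```text
(no output)
```

View pics/ctop.png

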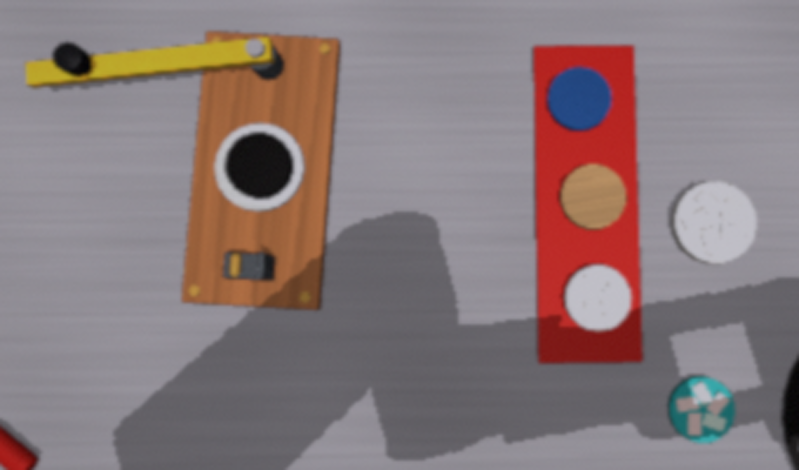

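View pics/cside.png

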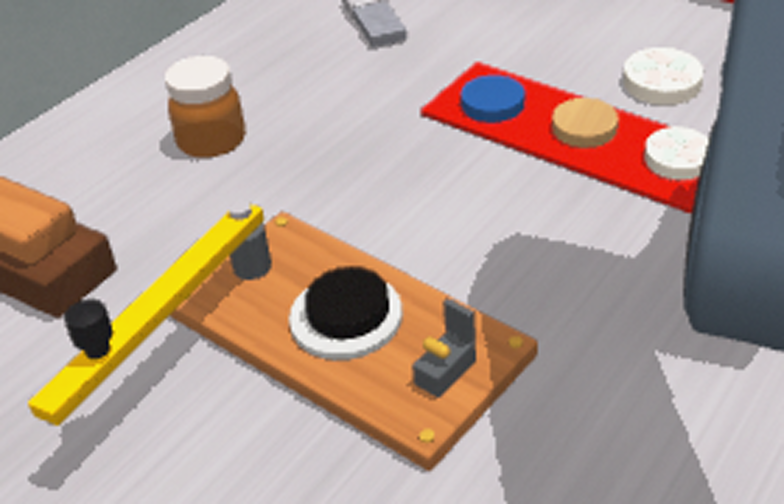

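The crops confirm it: the pearl disc, with pink and green flakes, is on the pad at top (364,236) and side (362,203). The larger one off the pad is the look-alike. Next I'll triangulate.

```bash
cat > h.py <<'E'
import numpy as np
from station import viewer
C={n:viewer.calibration(n) for n in("side","top")}
def ray(n,u,v):
    c=C[n];f=200/np.tan(np.radians(c["fov_y"]/2));T=c["T"]
    d=T[:3,:3]@np.array([(u-c["cx"])/f,-(v-c["cy"])/f,-1]);return T[:3,3],d/np.linalg.norm(d)
def tri(a,b):
    o1,d1=ray("top",*a);o2,d2=ray("side",*b)
    s=np.linalg.lstsq(np.c_[d1,-d2],o2-o1,rcond=None)[0]
    p,q=o1+s[0]*d1,o2+s[1]*d2;return (p+q)/2,np.linalg.norm(p-q)
def plane(n,uv,z):
    o,d=ray(n,*uv);return (o+d*(z-o[2])/d[2])[:2]
ct=lambda u,v:(110+u/2.35-.3,110+v/2.35-.3)
cs=lambda u,v:(120+u/2.8-.3,150+v/2.8-.3)
E
python3 - <<'E'
from h import *
np.set_printoptions(precision=4,suppress=True)
P=dict(pearl=((598,297),(678,149),.022),wood=((593,196),(585,119),.022),blue=((579,98),(492,96),.022),black=((260,165),(348,299),.042),
plate=((259,167),(346,314),.026),knobtop=((68,53),(86,310),.115),hinge=((254,47),(240,212),.075),bartip=((26,73),(46,412),.075),s1=((324,48),(281,221),.018),s3=((194,290),(427,436),.018),s4=((305,297),(515,342),.018),stop=((270,265),(461,306),.07),bump=((235,265),(436,347),.042))
for k,(a,b,z) in P.items():
    a=ct(*a);b=cs(*b);p,e=tri(a,b);print(k,p,"gap %.4f"%e,"top@z",plane("top",a,z),"side@z",plane("side",b,z))
E
```

```text
pearl [ 0.4169 -0.2832  0.0183] gap 0.0008 top@z [ 0.4165 -0.2829] side@z [ 0.4154 -0.2786]
wood [ 0.5127 -0.2807  0.0178] gap 0.0000 top@z [ 0.5122 -0.2801] side@z [ 0.51   -0.2756]
blue [ 0.6089 -0.2691  0.0165] gap 0.0006 top@z [ 0.6073 -0.2686] side@z [ 0.6047 -0.2624]
black [0.5418 0.0332 0.035 ] gap 0.0002 top@z [0.5406 0.0315] side@z [0.537  0.0383]
plate [0.5421 0.0371 0.0223] gap 0.0006 top@z [0.5413 0.0361] side@z [0.5398 0.0398]
knobtop [0.6282 0.183  0.1098] gap 0.0009 top@z [0.6271 0.181 ] side@z [0.6226 0.1858]
hinge [0.6431 0.0312 0.0752] gap 0.0007 top@z [0.6434 0.0314] side@z [0.6428 0.031 ]
bartip [0.6201 0.2366 0.0696] gap 0.0035 top@z [0.6202 0.2353] side@z [0.6134 0.2383]
s1 [ 0.6588 -0.0226  0.0185] gap 0.0005 top@z [ 0.6587 -0.0227] side@z [ 0.6595 -0.023 ]
s3 [0.4259 0.0965 0.0177] gap 0.0003 top@z [0.4261 0.0965] side@z [0.4256 0.0967]
s4 [ 0.4192 -0.0073  0.0181] gap 0.0010 top@z [ 0.4187 -0.0075] side@z [ 0.4197 -0.0072]
stop [0.4478 0.017  0.062 ] gap 0.0026 top@z [0.4463 0.0146] side@z [0.4443 0.0239]
bump [0.4478 0.0506 0.0509] gap 0.0007 top@z [0.448  0.0526] side@z [0.4533 0.0442]
```

```bash
python3 -m creep '[{"slide":[0,0,0],"angular":[0,0,0.108],"claw":1},{"slide":[0,0,0],"angular":[0,0,0.108],"claw":1},{"slide":[0,0,0],"angular":[0,0,0.108],"claw":1},{"slide":[0,0,0],"angular":[0,0,0.108],"claw":1},{"slide":[0,0,0],"angular":[0,0,0],"claw":1}]' 40
```

```text
t: 0.52
tcp_pos: [0.2615, -0.5672, 0.2307]
tool_rot: [1.0, -0.001, -0.0, -0.001]
force: [0.0, -0.3, -0.2]
finger_gap: 0.999
gripper_force: 0.0
```

```bash
python3 -m creep '[{"slide":[1.55,-2.84,0],"angular":[0,0,0],"claw":1},{"slide":[1.55,-2.84,0],"angular":[0,0,0],"claw":1},{"slide":[1.55,-2.84,0],"angular":[0,0,0],"claw":1},{"slide":[1.55,-2.84,0],"angular":[0,0,0],"claw":1},{"slide":[1.55,-2.84,0],"angular":[0,0,0],"claw":1},{"slide":[1.55,-2.84,0],"angular":[0,0,0],"claw":1},{"slide":[1.55,-2.84,0],"angular":[0,0,0],"claw":1},{"slide":[1.55,-2.84,0],"angular":[0,0,0],"claw":1},{"slide":[1.55,-2.84,0],"angular":[0,0,0],"claw":1},{"slide":[1.55,-2.84,0],"angular":[0,0,0],"claw":1}]'; python3 -m creep '[{"slide":[0,0,2.5],"angular":[0,0,0],"claw":1},{"slide":[0,0,2.5],"angular":[0,0,0],"claw":1},{"slide":[0,0,2.5],"angular":[0,0,0],"claw":1},{"slide":[0,0,2.5],"angular":[0,0,0],"claw":1},{"slide":[0,0,2.5],"angular":[0,0,0],"claw":1},{"slide":[0,0,2.5],"angular":[0,0,0],"claw":1},{"slide":[0,0,0],"angular":[0,0,0],"claw":1},{"slide":[0,0,0],"angular":[0,0,0],"claw":1}]'
python3 - <<'E'
from station import viewer
import cv2
t=viewer.snapshot("top");s=viewer.snapshot("side")
a=cv2.resize(t[120:300,290:450],(480,540),interpolation=cv2.INTER_CUBIC)
b=cv2.resize(s[130:240,260:400],(300,236),interpolation=cv2.INTER_CUBIC)
import numpy as np
o=np.zeros((540,780,3),np.uint8);o[:,:480]=a;o[:236,480:]=b;cv2.imwrite("pics/g1.png",o)
E
```

```text
t: 1.35
tcp_pos: [0.417, -0.2821, 0.2312]
tool_rot: [1.0, 0.001, -0.0, -0.0]
force: [0.5, -0.2, 0.2]
finger_gap: 1.002
gripper_force: 0.0
t: 2.02
tcp_pos: [0.416, -0.2829, 0.0804]
tool_rot: [1.0, 0.001, -0.001, -0.001]
force: [0.6, 0.1, 0.7]
finger_gap: 0.998
gripper_force: 0.0
```

View pics/g1.png

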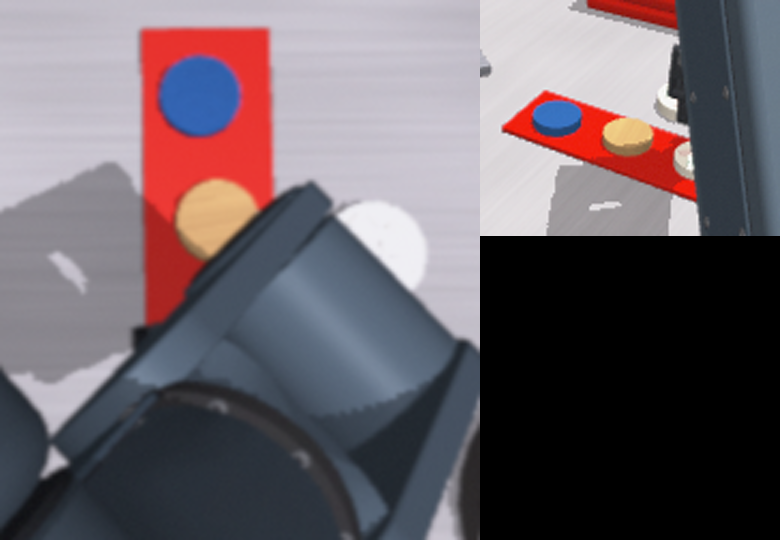

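The arm hides the disc in both views, so I'm going down on the measured position, slowly and watching the force.

```bash
python3 -m creep '[{"slide":[0,0,1.5],"angular":[0,0,0],"claw":1},{"slide":[0,0,1.5],"angular":[0,0,0],"claw":1},{"slide":[0,0,1.2],"angular":[0,0,0],"claw":1},{"slide":[0,0,1],"angular":[0,0,0],"claw":1},{"slide":[0,0,0.5],"angular":[0,0,0],"claw":1},{"slide":[0,0,0],"angular":[0,0,0],"claw":1},{"slide":[0,0,0],"angular":[0,0,0],"claw":1}]'; python3 -m creep '[{"slide":[0,0,0.6],"angular":[0,0,0],"claw":1},{"slide":[0,0,0.6],"angular":[0,0,0],"claw":1},{"slide":[0,0,0.4],"angular":[0,0,0],"claw":1},{"slide":[0,0,0],"angular":[0,0,0],"claw":1},{"slide":[0,0,0],"angular":[0,0,0],"claw":1}]'
```

```text
t: 2.7
tcp_pos: [0.417, -0.284, 0.0249]
tool_rot: [1.0, -0.0, 0.0, 0.0]
force: [-0.5, 0.4, -0.4]
finger_gap: 1.003
gripper_force: 0.0
t: 3.12
tcp_pos: [0.4164, -0.2834, 0.0079]
tool_rot: [1.0, -0.0, -0.0, -0.0]
force: [0.7, -0.7, 0.5]
finger_gap: 0.998
gripper_force: 0.0
```

```bash
python3 -m creep '[{"slide":[0,0,0.2],"angular":[0,0,0],"claw":1},{"slide":[0,0,0],"angular":[0,0,0],"claw":0.6},{"slide":[0,0,0],"angular":[0,0,0],"claw":0.3},{"slide":[0,0,0],"angular":[0,0,0],"claw":-1},{"slide":[0,0,0],"angular":[0,0,0],"claw":-1},{"slide":[0,0,0],"angular":[0,0,0],"claw":-1},{"slide":[0,0,0],"angular":[0,0,0],"claw":-1},{"slide":[0,0,0],"angular":[0,0,0],"claw":-1}]' 35
```

```text
t: 3.78
tcp_pos: [0.4167, -0.2837, 0.0067]
tool_rot: [1.0, -0.0, 0.0, 0.0]
force: [-1.2, 0.2, 4.8]
finger_gap: 0.707
gripper_force: 37.7
```

```bash
python3 -m creep '[{"slide":[0,0,-0.5],"angular":[0,0,0],"claw":-1},{"slide":[0,0,-1],"angular":[0,0,0],"claw":-1},{"slide":[0,0,-2],"angular":[0,0,0],"claw":-1},{"slide":[0,0,-2.5],"angular":[0,0,0],"claw":-1},{"slide":[0,0,-2.5],"angular":[0,0,0],"claw":-1},{"slide":[0,0,-2.5],"angular":[0,0,0],"claw":-1},{"slide":[0,0,-2],"angular":[0,0,0],"claw":-1},{"slide":[0,0,0],"angular":[0,0,0],"claw":-1},{"slide":[0,0,0],"angular":[0,0,0],"claw":-1}]'
```

```text
t: 4.53
tcp_pos: [0.4171, -0.2841, 0.1377]
tool_rot: [1.0, -0.0, 0.001, 0.001]
force: [-0.4, 0.1, -1.1]
finger_gap: 0.703
gripper_force: 38.2
```

```bash
cat > fit.py <<'E'
from h import *
import cv2
from scipy.optimize import least_squares
def proj(n,P):
    c=C[n];f=200/np.tan(np.radians(c["fov_y"]/2));q=(np.c_[P,np.ones(len(P))]@np.linalg.inv(c["T"]).T)
    return np.c_[c["cx"]+f*q[:,0]/-q[:,2],c["cy"]+f*q[:,1]/q[:,2]]
def sil(n,xy,z0,z1,r=.031):
    a=np.linspace(0,2*np.pi,90);P=np.vstack([np.c_[xy[0]+r*np.cos(a),xy[1]+r*np.sin(a),0*a+z] for z in(z0,z1)])
    h=cv2.convexHull(proj(n,P).astype(np.float32));m=cv2.moments(h);return np.array([m["m10"],m["m01"]])/m["m00"],m["m00"]
def mask(n,im,seed,fn):
    k,l,s,c=cv2.connectedComponentsWithStats(fn(im).astype(np.uint8));i=l[seed[1],seed[0]];return c[i],s[i]
E
python3 - <<'E'
from fit import *
dark=lambda im: im.max(2)<70
for n,seed in(("top",(220,181)),("side",(243,257))):
    c,s=mask(n,cv2.imread(f"pics/{n}0.png"),seed,dark)
    r=least_squares(lambda x:sil(n,x,.026,.042)[0]-c,[.54,.035]).x
    print(n,c,s,"black",r,"model area",sil(n,r,.026,.042)[1])
E
```

```text
top [219.9447323  180.03626943] [207 167  27  27 579] black [0.54152821 0.03387056] model area 674.7061030106852
side [243.50668896 257.92809365] [229 246  30  25 598] black [0.54123985 0.03557826] model area 656.4735849052668
```

```bash
python3 -m creep '[{"slide":[0.6,-1.5,0],"angular":[0,0,0],"claw":-1},{"slide":[1.3,-3.5,0],"angular":[0,0,0],"claw":-1},{"slide":[1.4,-3.5,0],"angular":[0,0,0],"claw":-1},{"slide":[1.4,-3.5,0],"angular":[0,0,0],"claw":-1},{"slide":[1.4,-3.5,0],"angular":[0,0,0],"claw":-1},{"slide":[1.4,-3.5,0],"angular":[0,0,0],"claw":-1},{"slide":[1.4,-3.5,0],"angular":[0,0,0],"claw":-1},{"slide":[1.4,-3.5,0],"angular":[0,0,0],"claw":-1},{"slide":[1.4,-3.5,0],"angular":[0,0,0],"claw":-1},{"slide":[0.74,-2.4,0],"angular":[0,0,0],"claw":-1}]'
python3 -m creep '[{"slide":[0,0,0],"angular":[0,0,0],"claw":-1},{"slide":[0,0,2],"angular":[0,0,0],"claw":-1},{"slide":[0,0,2],"angular":[0,0,0],"claw":-1},{"slide":[0,0,1.5],"angular":[0,0,0],"claw":-1},{"slide":[0,0,0],"angular":[0,0,0],"claw":-1},{"slide":[0,0,0],"angular":[0,0,0],"claw":-1},{"slide":[0,0,0],"angular":[0,0,0],"claw":-1}]'
python3 - <<'E'
from station import viewer,manip
import cv2,numpy as np
print(manip.sense()["tcp_pos"])
t=viewer.snapshot("top");s=viewer.snapshot("side")
cv2.imwrite("pics/t2.png",t);cv2.imwrite("pics/s2.png",s)
a=cv2.resize(t[100:260,110:300],(380,320),interpolation=cv2.INTER_CUBIC)
b=cv2.resize(s[190:310,190:330],(420,360),interpolation=cv2.INTER_CUBIC)
o=np.zeros((360,800,3),np.uint8);o[:320,:380]=a;o[:,380:]=b;cv2.imwrite("pics/g2.png",o)
E
```

```text
t: 5.37
tcp_pos: [0.5412, 0.0385, 0.1348]
tool_rot: [1.0, 0.001, -0.001, -0.0]
force: [0.2, 0.2, -0.9]
finger_gap: 0.706
gripper_force: 38.2
t: 5.95
tcp_pos: [0.541, 0.0349, 0.0812]
tool_rot: [1.0, -0.0, -0.0, 0.0]
force: [0.4, -0.3, -0.4]
finger_gap: 0.709
gripper_force: 38.3
[0.54098526 0.0348684  0.08123363]
```

View pics/g2.png

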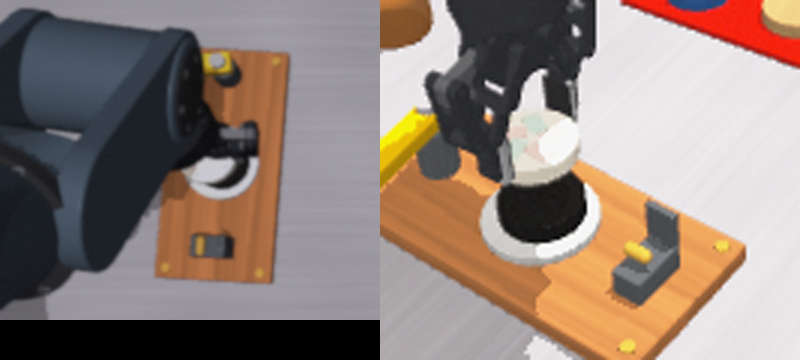

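Side view: the disc is held level over the black one, its right edge near (257,237) and its lower rim near (240,251). I'll check that against the model and go down to just above contact.

```bash
python3 - <<'E'
from fit import *
a=np.linspace(0,2*np.pi,180)
for z in(.0825,.0965):
    p=proj("side",np.c_[.541+.031*np.cos(a),.035+.031*np.sin(a),0*a+z]);print(z,p.min(0),p.max(0),p[p[:,0].argmax()],p[p[:,1].argmax()])
E
python3 -m creep '[{"slide":[0,0,1],"angular":[0,0,0],"claw":-1},{"slide":[0,0,1],"angular":[0,0,0],"claw":-1},{"slide":[0,0,0.7],"angular":[0,0,0],"claw":-1},{"slide":[0,0,0.5],"angular":[0,0,0],"claw":-1},{"slide":[0,0,0.4],"angular":[0,0,0],"claw":-1},{"slide":[0,0,0.1],"angular":[0,0,0],"claw":-1},{"slide":[0,0,0],"angular":[0,0,0],"claw":-1},{"slide":[0,0,0],"angular":[0,0,0],"claw":-1},{"slide":[0,0,0],"angular":[0,0,0],"claw":-1}]'
```

```text
0.0825 [225.78367135 230.39356529] [256.79149059 251.25764835] [256.79149059 239.35564552] [239.09762577 251.25764835]
0.0965 [224.86092418 225.29662203] [256.20419293 246.07138456] [256.20419293 234.22062878] [238.29669802 246.07138456]
t: 6.8
tcp_pos: [0.5414, 0.0353, 0.0446]
tool_rot: [1.0, -0.0, 0.0, 0.0]
force: [0.3, -0.5, -0.3]
finger_gap: 0.708
gripper_force: 38.3
```

Model and picture agree within half a pixel, so I'm closing the last few mm.

```bash
python3 -m creep '[{"slide":[0,0,0.1],"angular":[0,0,0],"claw":-1},{"slide":[0,0,0.1],"angular":[0,0,0],"claw":-1},{"slide":[0,0,0.05],"angular":[0,0,0],"claw":-1},{"slide":[0,0,0],"angular":[0,0,0],"claw":-1},{"slide":[0,0,0],"angular":[0,0,0],"claw":-1}]'
python3 -m creep '[{"slide":[0,0,0.05],"angular":[0,0,0],"claw":-1},{"slide":[0,0,0.05],"angular":[0,0,0],"claw":-1},{"slide":[0,0,0],"angular":[0,0,0],"claw":-1},{"slide":[0,0,0],"angular":[0,0,0],"claw":-1}]'
```

```text
t: 7.22
tcp_pos: [0.5411, 0.0354, 0.0418]
tool_rot: [1.0, -0.0, -0.0, -0.0]
force: [-0.1, 0.5, -0.7]
finger_gap: 0.71
gripper_force: 38.3
t: 7.55
tcp_pos: [0.5411, 0.0354, 0.0408]
tool_rot: [1.0, -0.0, -0.0, -0.0]
force: [0.3, -0.3, -0.5]
finger_gap: 0.703
gripper_force: 38.3
```

```bash
python3 -m creep '[{"slide":[0,0,0.05],"angular":[0,0,0],"claw":-1},{"slide":[0,0,0],"angular":[0,0,0],"claw":-1},{"slide":[0,0,0],"angular":[0,0,0],"claw":-1}]'
python3 -m creep '[{"slide":[0,0,0.05],"angular":[0,0,0],"claw":-1},{"slide":[0,0,0],"angular":[0,0,0],"claw":-1},{"slide":[0,0,0],"angular":[0,0,0],"claw":-1}]'
```

```text
t: 7.8
tcp_pos: [0.5411, 0.0354, 0.0407]
tool_rot: [1.0, -0.0, 0.0, 0.0]
force: [-1.0, -0.2, 4.0]
finger_gap: 0.705
gripper_force: 38.7
t: 8.05
tcp_pos: [0.5411, 0.0353, 0.0407]
tool_rot: [1.0, -0.0, 0.0, 0.0]
force: [-1.8, 1.3, 8.4]
finger_gap: 0.706
gripper_force: 39.2
```

Contact. Opening slowly.

```bash
python3 -m creep '[{"slide":[0,0,-0.05],"angular":[0,0,0],"claw":-1},{"slide":[0,0,0],"angular":[0,0,0],"claw":0.45},{"slide":[0,0,0],"angular":[0,0,0],"claw":0.6},{"slide":[0,0,0],"angular":[0,0,0],"claw":0.8},{"slide":[0,0,0],"angular":[0,0,0],"claw":1},{"slide":[0,0,0],"angular":[0,0,0],"claw":1},{"slide":[0,0,0],"angular":[0,0,0],"claw":1},{"slide":[0,0,0],"angular":[0,0,0],"claw":1}]' 20
python3 -m creep '[{"slide":[0,0,-1],"angular":[0,0,0],"claw":1},{"slide":[0,0,-2],"angular":[0,0,0],"claw":1},{"slide":[0,0,-3],"angular":[0,0,0],"claw":1},{"slide":[0,0,-4],"angular":[0,0,0],"claw":1},{"slide":[0,0,-4],"angular":[0,0,0],"claw":1},{"slide":[0,0,-3],"angular":[0,0,0],"claw":1},{"slide":[0,0,0],"angular":[0,0,0],"claw":1},{"slide":[0,0,0],"angular":[0,0,0],"claw":1}]'
python3 - <<'E'
from station import viewer
import cv2,numpy as np
t=viewer.snapshot("top");s=viewer.snapshot("side")
cv2.imwrite("pics/t3.png",t);cv2.imwrite("pics/s3.png",s)
a=cv2.resize(t[100:260,110:300],(380,320),interpolation=cv2.INTER_CUBIC)
b=cv2.resize(s[190:310,190:330],(420,360),interpolation=cv2.INTER_CUBIC)
o=np.zeros((360,800,3),np.uint8);o[:320,:380]=a;o[:,380:]=b;cv2.imwrite("pics/g3.png",o)
E
```

```text
t: 8.72
tcp_pos: [0.5411, 0.0353, 0.0402]
tool_rot: [1.0, -0.0, -0.0, -0.0]
force: [0.1, 0.1, 0.5]
finger_gap: 0.997
gripper_force: 0.0
t: 9.38
tcp_pos: [0.5423, 0.0352, 0.2131]
tool_rot: [1.0, -0.0, 0.003, 0.0]
force: [0.6, -0.1, 1.1]
finger_gap: 0.999
gripper_force: 0.0
```

View pics/g3.png

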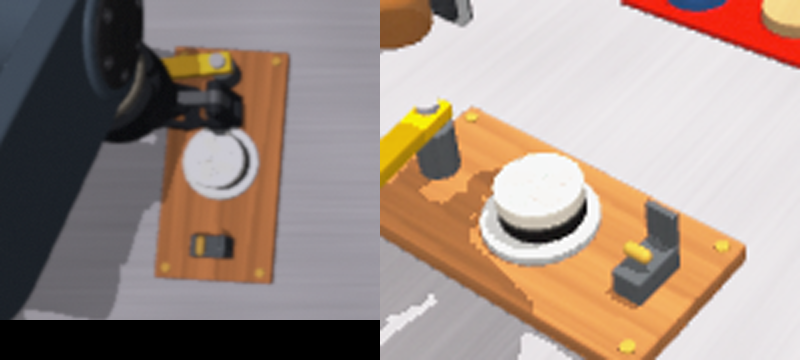

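The pearl disc now lies flat and aligned on the black one, at (540,185) in the crop. Next is the bar: I'll grip the knob with the closing line tangential and turn along with the bar.

```bash
python3 -c "
from station import manip;print(manip.sense()['q'])"
python3 -m creep '[{"slide":[0,0,0],"angular":[0,0,0.1228],"claw":1},{"slide":[0,0,0],"angular":[0,0,0.1228],"claw":1},{"slide":[0,0,0],"angular":[0,0,0.1228],"claw":1},{"slide":[0,0,0],"angular":[0,0,0.1228],"claw":1},{"slide":[0,0,0],"angular":[0,0,0.1228],"claw":1},{"slide":[0,0,0],"angular":[0,0,0.1228],"claw":1},{"slide":[0,0,0],"angular":[0,0,0.1228],"claw":1},{"slide":[0,0,0],"angular":[0,0,0.1228],"claw":1},{"slide":[0,0,0],"angular":[0,0,0.1228],"claw":1},{"slide":[0,0,0],"angular":[0,0,0.1228],"claw":1}]'
python3 -m creep '[{"slide":[0,0,0],"angular":[0,0,0.1228],"claw":1},{"slide":[0,0,0],"angular":[0,0,0.1228],"claw":1},{"slide":[0,0,0],"angular":[0,0,0],"claw":1},{"slide":[0,0,0],"angular":[0,0,0],"claw":1}]'
cat > d.py <<'E'
import sys,numpy as np
from station import manip
from scipy.spatial.transform import Rotation as R
s=manip.sense();r=R.from_quat(s["tool_rot"]);t=np.array([float(v) for v in sys.argv[1:4]])
y=r.as_matrix()[:,1];print("slide cm",np.round(100*r.inv().apply(t-s["tcp_pos"]),2),"tool y deg %.1f"%np.degrees(np.arctan2(y[1],y[0])),s["tcp_pos"].round(4),"q6 %.2f"%s["q"][5])
E
python3 d.py .6265 .184 .083
```

```text
[-1.40919898e-01  4.43527781e-01  1.66528046e+00  2.01710588e-05
  1.03433511e+00  1.43005727e+00]
t: 10.32
tcp_pos: [0.5395, 0.0355, 0.208]
tool_rot: [0.816, -0.579, -0.002, 0.001]
force: [-0.1, 0.3, 0.3]
finger_gap: 0.996
gripper_force: 0.0
t: 10.65
tcp_pos: [0.5383, 0.0261, 0.2084]
tool_rot: [0.745, -0.667, -0.006, -0.006]
force: [0.9, 1.0, -0.4]
finger_gap: 1.001
gripper_force: 0.0
slide cm [-14.52 -10.49  12.78] tool y deg -173.7 [0.5383 0.0261 0.2084] q6 2.85
```

```bash
for i in 1 2; do python3 -m creep '[{"slide":[0,0,0],"angular":[0,0,-0.1208],"claw":1},{"slide":[0,0,0],"angular":[0,0,-0.1208],"claw":1},{"slide":[0,0,0],"angular":[0,0,-0.1208],"claw":1},{"slide":[0,0,0],"angular":[0,0,-0.1208],"claw":1},{"slide":[0,0,0],"angular":[0,0,-0.1208],"claw":1},{"slide":[0,0,0],"angular":[0,0,-0.1208],"claw":1},{"slide":[0,0,0],"angular":[0,0,-0.1208],"claw":1},{"slide":[0,0,0],"angular":[0,0,-0.1208],"claw":1},{"slide":[0,0,0],"angular":[0,0,-0.1208],"claw":1},{"slide":[0,0,0],"angular":[0,0,-0.1208],"claw":1}]' >/dev/null; done
python3 -m creep '[{"slide":[0,0,0],"angular":[0,0,-0.1208],"claw":1},{"slide":[0,0,0],"angular":[0,0,-0.1208],"claw":1},{"slide":[0,0,0],"angular":[0,0,-0.1208],"claw":1},{"slide":[0,0,0],"angular":[0,0,-0.1208],"claw":1},{"slide":[0,0,0],"angular":[0,0,-0.1208],"claw":1},{"slide":[0,0,0],"angular":[0,0,-0.1208],"claw":1},{"slide":[0,0,0],"angular":[0,0,0],"claw":1},{"slide":[0,0,0],"angular":[0,0,0],"claw":1}]'
cat >> d.py <<'E'
a=np.radians(float(sys.argv[4]));Y=np.array([np.cos(a),np.sin(a),0]);Z=np.array([0,0,-1.]);D=R.from_matrix(np.c_[np.cross(Y,Z),Y,Z])
print("angular to go",(r.inv()*D).as_rotvec().round(3))
E
python3 d.py .6265 .184 .083 6
```

```text
t: 12.98
tcp_pos: [0.5391, 0.0266, 0.2094]
tool_rot: [0.668, 0.744, 0.006, -0.005]
force: [-0.2, -0.1, -0.2]
finger_gap: 1.0
gripper_force: 0.0
slide cm [14.51 10.34 12.9 ] tool y deg 6.1 [0.5391 0.0266 0.2094] q6 -0.28
angular to go [ 0.003 -0.015  0.003]
```

```bash
python3 -m creep '[{"slide":[0,0,0],"angular":[0.003,-0.015,0.003],"claw":1},{"slide":[2.4,1.7,0],"angular":[0,0,0],"claw":1},{"slide":[2.4,1.7,0],"angular":[0,0,0],"claw":1},{"slide":[2.4,1.7,0],"angular":[0,0,0],"claw":1},{"slide":[2.4,1.7,0],"angular":[0,0,0],"claw":1},{"slide":[2.4,1.7,0],"angular":[0,0,0],"claw":1},{"slide":[2.4,1.7,0],"angular":[0,0,0],"claw":1},{"slide":[0,0,0],"angular":[0,0,0],"claw":1},{"slide":[0,0,0],"angular":[0,0,0],"claw":1}]'
python3 d.py .6265 .184 .083 6
```

```text
t: 13.73
tcp_pos: [0.6255, 0.1819, 0.2096]
tool_rot: [0.668, 0.744, 0.0, 0.001]
force: [-0.6, -0.2, 0.4]
finger_gap: 0.997
gripper_force: 0.0
slide cm [ 0.21  0.11 12.66] tool y deg 6.2 [0.6255 0.1819 0.2096] q6 0.00
angular to go [0.001 0.001 0.004]
```

```bash
python3 -m creep '[{"slide":[0.2,0.1,2],"angular":[0,0,0],"claw":1},{"slide":[0,0,2],"angular":[0,0,0],"claw":1},{"slide":[0,0,2],"angular":[0,0,0],"claw":1},{"slide":[0,0,2],"angular":[0,0,0],"claw":1},{"slide":[0,0,1.5],"angular":[0,0,0],"claw":1},{"slide":[0,0,1.5],"angular":[0,0,0],"claw":1},{"slide":[0,0,1],"angular":[0,0,0],"claw":1},{"slide":[0,0,0.5],"angular":[0,0,0],"claw":1},{"slide":[0,0,0],"angular":[0,0,0],"claw":1},{"slide":[0,0,0],"angular":[0,0,0],"claw":1}]'
python3 - <<'E'
from station import viewer
import cv2,numpy as np
t=viewer.snapshot("top");s=viewer.snapshot("side")
a=cv2.resize(t[80:260,60:260],(380,342),interpolation=cv2.INTER_CUBIC)
b=cv2.resize(s[180:320,110:270],(420,368),interpolation=cv2.INTER_CUBIC)
o=np.zeros((368,800,3),np.uint8);o[:342,:380]=a;o[:,380:]=b;cv2.imwrite("pics/g4.png",o)
E
```

```text
t: 14.57
tcp_pos: [0.6266, 0.1821, 0.0856]
tool_rot: [0.669, 0.744, 0.001, 0.001]
force: [0.3, -0.6, 0.2]
finger_gap: 0.998
gripper_force: 0.0
```

View pics/g4.png

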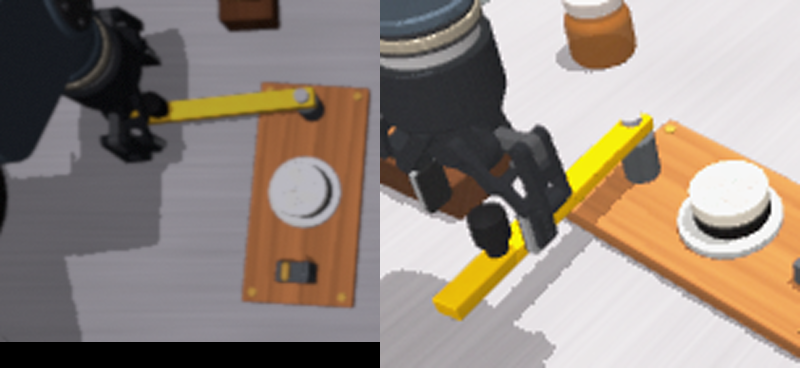

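The knob (490,228 in the crop) lies midway between the fingertips, so I'm closing on it.

```bash
python3 -m creep '[{"slide":[0,0,0.1],"angular":[0,0,0],"claw":0.5},{"slide":[0,0,0],"angular":[0,0,0],"claw":0},{"slide":[0,0,0],"angular":[0,0,0],"claw":-0.2},{"slide":[0,0,0],"angular":[0,0,0],"claw":-1},{"slide":[0,0,0],"angular":[0,0,0],"claw":-1},{"slide":[0,0,0],"angular":[0,0,0],"claw":-1},{"slide":[0,0,0],"angular":[0,0,0],"claw":-1},{"slide":[0,0,0],"angular":[0,0,0],"claw":-1},{"slide":[0,0,0],"angular":[0,0,0],"claw":-1},{"slide":[0,0,0],"angular":[0,0,0],"claw":-1}]' 25;python3 d.py .6265 .184 .083 6
```

```text
t: 15.5
tcp_pos: [0.6266, 0.1825, 0.0845]
tool_rot: [0.668, 0.744, 0.001, 0.001]
force: [-0.8, 0.0, 3.1]
finger_gap: 0.294
gripper_force: 24.7
slide cm [0.15 0.01 0.15] tool y deg 6.1 [0.6266 0.1825 0.0845] q6 0.01
angular to go [ 0.002 -0.     0.002]
```

```bash
python3 -m creep '[{"slide":[-0.04,-1.07,0],"angular":[0,0,-0.07],"claw":-1},{"slide":[-0.04,-1.07,0],"angular":[0,0,-0.07],"claw":-1},{"slide":[-0.04,-1.07,0],"angular":[0,0,-0.07],"claw":-1},{"slide":[-0.04,-1.07,0],"angular":[0,0,-0.07],"claw":-1},{"slide":[-0.04,-1.07,0],"angular":[0,0,-0.07],"claw":-1},{"slide":[-0.04,-1.07,0],"angular":[0,0,-0.07],"claw":-1},{"slide":[-0.04,-1.07,0],"angular":[0,0,-0.07],"claw":-1},{"slide":[-0.04,-1.07,0],"angular":[0,0,-0.07],"claw":-1},{"slide":[0,0,0],"angular":[0,0,0],"claw":-1},{"slide":[0,0,0],"angular":[0,0,0],"claw":-1}]';python3 d.py .488 .041 .083 86.35
```

```text
t: 16.33
tcp_pos: [0.5471, 0.1509, 0.0845]
tool_rot: [0.437, 0.899, 0.001, -0.0]
force: [-3.0, 4.2, 5.4]
finger_gap: 0.29
gripper_force: 25.6
slide cm [ -4.99 -11.44   0.13] tool y deg 38.2 [0.5471 0.1509 0.0845] q6 -0.60
angular to go [ 0.001 -0.001 -0.841]
```

```bash
python3 -m creep '[{"slide":[-0.04,-1.07,0],"angular":[0,0,-0.07],"claw":-1},{"slide":[-0.04,-1.07,0],"angular":[0,0,-0.07],"claw":-1},{"slide":[-0.04,-1.07,0],"angular":[0,0,-0.07],"claw":-1},{"slide":[-0.04,-1.07,0],"angular":[0,0,-0.07],"claw":-1},{"slide":[-0.04,-1.07,0],"angular":[0,0,-0.07],"claw":-1},{"slide":[-0.04,-1.07,0],"angular":[0,0,-0.07],"claw":-1},{"slide":[-0.04,-1.07,0],"angular":[0,0,-0.07],"claw":-1},{"slide":[-0.04,-1.07,0],"angular":[0,0,-0.07],"claw":-1},{"slide":[-0.04,-1.07,0],"angular":[0,0,-0.07],"claw":-1},{"slide":[0,0,0],"angular":[0,0,0],"claw":-1}]';python3 -m creep '[{"slide":[0,0,0],"angular":[0,0,0],"claw":-1}]';python3 d.py .488 .041 .083 86.35
```

```text
t: 17.17
tcp_pos: [0.4932, 0.0706, 0.0843]
tool_rot: [0.136, 0.991, -0.0, -0.002]
force: [-4.9, 3.2, 9.5]
finger_gap: 0.295
gripper_force: 25.9
t: 17.25
tcp_pos: [0.4934, 0.0713, 0.0843]
tool_rot: [0.137, 0.991, 0.0, -0.002]
force: [-5.5, 1.9, 9.5]
finger_gap: 0.295
gripper_force: 25.9
slide cm [-0.3  -3.07  0.13] tool y deg 74.3 [0.4934 0.0713 0.0843] q6 -1.38
angular to go [ 0.    -0.004 -0.211]
```

```bash
python3 -m creep '[{"slide":[-0.02,-0.6,0],"angular":[0,0,-0.04],"claw":-1},{"slide":[-0.02,-0.6,0],"angular":[0,0,-0.04],"claw":-1},{"slide":[-0.02,-0.6,0],"angular":[0,0,-0.04],"claw":-1},{"slide":[0,0,0],"angular":[0,0,0],"claw":-1},{"slide":[0,0,0],"angular":[0,0,0],"claw":-1}]'
python3 -m creep '[{"slide":[0,-0.3,0],"angular":[0,0,-0.02],"claw":-1},{"slide":[0,-0.3,0],"angular":[0,0,-0.02],"claw":-1},{"slide":[0,-0.2,0],"angular":[0,0,-0.013],"claw":-1},{"slide":[0,0,0],"angular":[0,0,0],"claw":-1},{"slide":[0,0,0],"angular":[0,0,0],"claw":-1}]';python3 d.py .488 .041 .083 86.35
```

```text
t: 17.67
tcp_pos: [0.4895, 0.0538, 0.0843]
tool_rot: [0.077, 0.997, 0.0, -0.002]
force: [-6.0, 0.8, 11.4]
finger_gap: 0.29
gripper_force: 26.0
t: 18.08
tcp_pos: [0.4885, 0.0462, 0.0844]
tool_rot: [0.05, 0.999, 0.0, -0.002]
force: [-5.3, 1.7, 12.8]
finger_gap: 0.292
gripper_force: 26.1
slide cm [ 0.   -0.52  0.14] tool y deg 84.2 [0.4885 0.0462 0.0844] q6 -1.60
angular to go [ 0.    -0.004 -0.037]
```

```bash
python3 -m creep '[{"slide":[0,-0.2,0],"angular":[0,0,-0.013],"claw":-1},{"slide":[0,-0.2,0],"angular":[0,0,-0.013],"claw":-1},{"slide":[0,0,0],"angular":[0,0,0],"claw":-1},{"slide":[0,0,0],"angular":[0,0,0],"claw":-1}]'
python3 -m creep '[{"slide":[0,-0.2,0],"angular":[0,0,-0.01],"claw":-1},{"slide":[0,0,0],"angular":[0,0,0],"claw":-1},{"slide":[0,0,0],"angular":[0,0,0],"claw":-1}]';python3 d.py .488 .041 .083 86.35
```

```text
t: 18.42
tcp_pos: [0.4881, 0.0415, 0.0844]
tool_rot: [0.037, 0.999, -0.0, -0.002]
force: [-7.1, -2.0, 11.2]
finger_gap: 0.292
gripper_force: 26.1
t: 18.67
tcp_pos: [0.4879, 0.0395, 0.0843]
tool_rot: [0.032, 0.999, -0.0, -0.002]
force: [-6.7, -1.9, 12.7]
finger_gap: 0.29
gripper_force: 26.1
slide cm [0.   0.15 0.13] tool y deg 86.4 [0.4879 0.0395 0.0843] q6 -1.65
angular to go [-0.001 -0.004  0.   ]
```

```bash
python3 -m creep '[{"slide":[0,-0.15,0],"angular":[0,0,-0.005],"claw":-1},{"slide":[0,0,0],"angular":[0,0,0],"claw":-1},{"slide":[0,0,0],"angular":[0,0,0],"claw":-1}]'
python3 -m creep '[{"slide":[0,-0.15,0],"angular":[0,0,0],"claw":-1},{"slide":[0,0,0],"angular":[0,0,0],"claw":-1},{"slide":[0,0,0],"angular":[0,0,0],"claw":-1}]';python3 d.py .488 .041 .083 86.35
```

```text
t: 18.92
tcp_pos: [0.4879, 0.0394, 0.0843]
tool_rot: [0.03, 1.0, 0.001, -0.002]
force: [-5.2, 3.6, 9.8]
finger_gap: 0.297
gripper_force: 26.1
t: 19.17
tcp_pos: [0.4879, 0.0393, 0.0843]
tool_rot: [0.031, 1.0, 0.002, -0.002]
force: [-4.8, 10.5, 10.9]
finger_gap: 0.292
gripper_force: 26.2
slide cm [-0.    0.17  0.13] tool y deg 86.5 [0.4879 0.0393 0.0843] q6 -1.66
angular to go [ 0.004 -0.004  0.003]
```

The bar has stopped at y = 0.0393 while the push force climbs, so it is on its stop. I'll let go, lift and check.

```bash
python3 -m creep '[{"slide":[0,0.1,0],"angular":[0,0,0],"claw":-1},{"slide":[0,0,0],"angular":[0,0,0],"claw":0},{"slide":[0,0,0],"angular":[0,0,0],"claw":0.3},{"slide":[0,0,0],"angular":[0,0,0],"claw":0.3},{"slide":[0,0,0],"angular":[0,0,0],"claw":0.3},{"slide":[0,0,0],"angular":[0,0,0],"claw":0.3}]'
python3 -m creep '[{"slide":[0,0,-1],"angular":[0,0,0],"claw":0.3},{"slide":[0,0,-2],"angular":[0,0,0],"claw":0.3},{"slide":[0,0,-3],"angular":[0,0,0],"claw":0.3},{"slide":[0,0,-4],"angular":[0,0,0],"claw":0.3},{"slide":[0,0,-4],"angular":[0,0,0],"claw":0.3},{"slide":[0,0,-4],"angular":[0,0,0],"claw":0.3},{"slide":[0,0,-2],"angular":[0,0,0],"claw":0.3},{"slide":[0,0,0],"angular":[0,0,0],"claw":0.3},{"slide":[0,0,0],"angular":[0,0,0],"claw":0.3}]'
python3 - <<'E'
from station import viewer
import cv2,numpy as np
t=viewer.snapshot("top");s=viewer.snapshot("side")
a=cv2.resize(t[80:260,130:330],(380,342),interpolation=cv2.INTER_CUBIC)
b=cv2.resize(s[180:320,170:330],(420,368),interpolation=cv2.INTER_CUBIC)
o=np.zeros((368,800,3),np.uint8);o[:342,:380]=a;o[:,380:]=b;cv2.imwrite("pics/g5.png",o)
E
```

```text
t: 19.67
tcp_pos: [0.4908, 0.0376, 0.0838]
tool_rot: [0.03, 1.0, 0.0, 0.001]
force: [-0.9, 0.8, 0.1]
finger_gap: 0.651
gripper_force: 0.0
t: 20.42
tcp_pos: [0.4906, 0.0377, 0.2858]
tool_rot: [0.03, 1.0, -0.0, 0.003]
force: [-0.4, -0.2, 0.2]
finger_gap: 0.651
gripper_force: 0.0
```

View pics/g5.png

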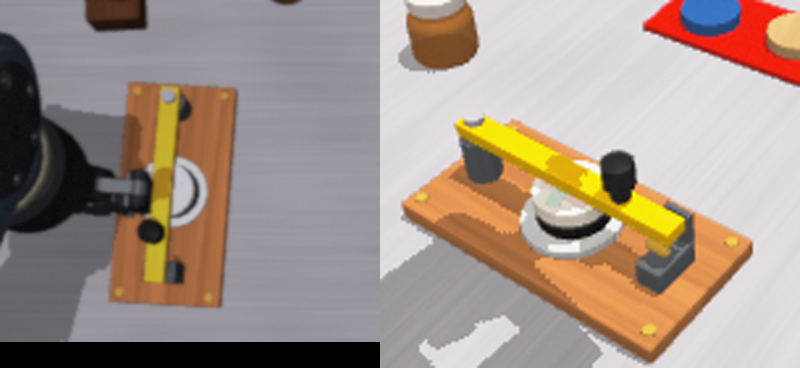

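The bar lies along the fixture against the stop, with its end at (675,235) in the crop. The stack is undisturbed beneath it and the gripper is clear, so I'm handing in.

```bash
python3 -c "
from station import ticket;print(ticket.sign_off())"
```

```text
the job is handed in; nothing more can be done
None
```

The pearl disc lies flat on the black disc, the keeper bar is shut against its stop with the gripper clear, and I handed the job in at about 20 s; no verdict was returned.

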